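# Slide the board out to the length stop and hold it down

## Task

Pull the board by its batten straight out of the spring catch and slide it on, flat along the riser block, until its front end is level with the upright blade of the length stop beside it. Most of its weight then hangs past the riser's edge, so finish while still holding it, straight along the riser and lying flat on it; never lift it off or let it tip, and leave the loupe, the clamp and the glass where they are.

Things in the scene. Friction and masses are not known exactly. Their poses are not given: they have to be found in the camera images.
- riser: Grey riser block, fixed, 84 (x) x 240 (y) x 75 mm high on the bench. Origin: centre of its underside; z up. 'Outward' is its own -y axis; the board slides that way along the middle of the riser (x = 0). Two small rod guides with brass knobs stick out 28 mm from its -x side, below its top.
- catch_mouth (a point): Steel spring catch fixed on the rear of the riser: a housing 62 mm (x) x 37 mm (y), its top 14 to 15 mm above the riser, with two spring rollers under a cover that grip the tongue at the board's tail. This point: middle of its open front, on the riser's top, at y +83 mm. Pulled outward, the tongue comes free within 15 mm at about 10 to 20 N; the cover keeps it from being lifted out.
- riser_edge (a point): Middle of the riser's outward top edge, over which the board slides out: x 0, y -120, z +75 mm in the riser's frame; same axes as the riser.
- batten (a point): Grip point of the board: centre of the upright wooden batten across its top, 56 mm long (x), 18 mm thick (y: grip this way), standing from 12 to 46 mm above the board's underside; this point is 30 mm above the underside, 193 mm behind the front end and 47 mm from the tail. Same axes as the board: -y to its front end, z up.
- board_end (a point): Middle of the board's front end, on its top edge; 193 mm outward of the batten point and 18 mm below it; at the start 48 mm out past the riser's edge. The loose plywood board is 60 (x) x 240 (y) x 12 mm, 0.24 to 0.36 kg. Same axes as the board.
- board_com (a point): Centre of mass of the board, on its middle line, about 126 mm behind its front end: an overhang beyond that tips unless the board is held. A steel spear tongue with a round 14 mm head sticks 30 mm out of the tail into the catch. Same axes as the board.
- blade_tip (a point): The mark: top corner nearest the board of the length stop's upright steel blade (16 mm wide, 3 mm thick along y, the point at mid-thickness, 107 mm above the bench). The blade ends a fixed steel rod that runs along the riser's -x side, below the board; the board passes the blade 16 mm away. Axes parallel to the riser's. It marks an overhang of 140 to 175 mm.
- loupe: Bystander: black loupe, 38 mm wide, 34 mm high, on the bench's front edge beside the riser; origin under its centre.
- clamp: Bystander: small white spring clamp, 27 x 58 x 12 mm, lying on the bench beyond the riser; origin under its centre.
- glass: Bystander: small clear glass, 48 mm wide, 45 mm high, on the bench at the front, to the right; origin under its centre.
- board: The board itself (see batten, board_end): origin at the centre of its underside, -y to its front end, z up.
- stop: The length stop, rod and blade (see blade_tip): origin on the bench on the riser's middle line, level with the blade.

How it is judged:
On the way:
1. the board is drawn at least 35 mm outward, out of the catch, flat and held by the robot (y of batten in the frame of riser below -0.01 m and angle between batten's own z axis and vertical below 0.1 rad and contact force between any of the fingers, the arm and board above 1 N), for 0.1 s.
At the end, for the whole second after the job is handed in: Front end level with the blade within 6 mm and within 15 mm of the riser's middle line, board pointing outward within 0.1 rad, flat on the riser (tilt under 0.04 rad, height within 4 mm), at rest, not leaning on the stop, still held by the robot (contact over 1 N) (y of board_end in the frame of blade_tip between -0.006 and 0.006 m and x of board_end in the frame of riser between -0.015 and 0.015 m and z of batten in the frame of riser between 0.101 and 0.109 m and angle between batten's own z axis and vertical below 0.04 rad and angle between the y axis of batten and the y axis of riser, either way round below 0.1 rad and contact force between any of the fingers, the arm and board above 1 N and contact force between board and stop below 0.5 N and linear speed of board below 0.01 m/s); the arm keeps its last pose, push and grip.
It fails at once if the board tips (over 0.15 rad) (angle between batten's own z axis and vertical above 0.15 rad).
It fails at once if the board is lifted more than 15 mm off the riser (z of batten in the frame of riser above 0.12 m).
It fails at once if the loupe, clamp or glass is moved more than 20 mm (distance of any of loupe, clamp, glass from where it was at the start of the episode above 0.02 m).
It also fails if it takes over 35 s, if anything falls off the work surface, if the arm or the gripper's body presses on something with over 40 N, if the wrist force passes 120 N, or if a joint passes its speed limit or range.

## Robot

A 6-joint arm with a two-finger parallel gripper is mounted at the origin on a cart in front of the work surface, level with it; the furniture and walls round the work are solid. World frame = base frame: x ahead of the robot, y to its left, z up, the work surface at z = 0. Lengths are in m, angles in rad, forces in N, time in s.
With the tool pointing down it reaches from about 0.35 to 0.875 m from the base axis. Payload 4.2 kg.
Tool frame: the origin (TCP) lies at the very end of the fingers, on their centre line; the grasp point (between the pads) lies 19 mm behind it; z points along the fingers, y is the line along which they close (so a half turn about z gives the same grasp; the last joint's range is limited). The gripper opens to 85 mm and grips with 20 to 120 N. Pads are 22 mm wide; open, the fingers measure 114 mm over their backs; the gripper's body (76 mm by 85 mm) begins 54 mm behind the grasp point. The pads swing forward as they close: fully open they stand 13 mm farther back than shut.
Start: joints at [1.549, 0.385, 0.008, 0, -1.194, -0.259], TCP at [0.173, 0.601, 0.231] pointing down, gripper open.
Joint ranges: [-3.14, 3.14], [-1.21, 2.06], [-1.07, 1.41], [-3.16, 2.05], [-2.99, -0.16], [-3.1, 3.1]. Speed limits (rad/s): [2.79, 2.79, 3.14, 3.14, 3.14, 3.14].

## Interface

Orientations are given as a unit quaternion [x, y, z, w].
In Python, from station import bot gives the robot as it stands.
- The arm moves only by the tool step_arm, never from a script. Its argument "rows" is a list that holds one entry, the list of rows, each a list of 5 numbers: the closure in counts, from 0 (fully open) to 255 (shut), then the shift along the tool's x, y, z in cm, then the turn about the tool's z in degrees. In form: [[[jaw, x, y, z, turn], ...]]. A call has exactly 10 rows; each row shifts and turns the commanded pose from where the row before left it, along the tool's axes as they then stand; what a row does not reach is not made up. A row lasts 1/10 s, in which the tool goes at most 50 mm and 8.59 degrees, less where a joint would pass 70% of its speed; a pose out of reach is approached as far as the arm can. A call is refused whole if a number of a shift passes 5 or a number of a turn 8.59, either way. A call with a gripper value outside its range is refused whole. The fingers move at their own pace and stop on an object; "squeeze" is the grip in N (left out, the last holds). Time passes only in rows, so rows that do not move let the fingers close, or fill a call up. It gives the time, the measured TCP pose, the force, the opening and the grip force at its end, in the units of the state.
- bot.sense(): the state, without advancing time (a new reading comes with each control period).
- bot.snapshot(name): name is "scene" or "top" or "wrist"; returns the picture (480x640x3 uint8, red, green, blue); there is no depth.
- bot.get_calibration(name): a dict with "mtx" (3x3 intrinsics, pixels), "position" and "attitude" of the camera in the world. Camera axes: x right, y down, z forward; pixel columns grow to the right and rows downward; lengths in m; the calibration is good to about 2 mm. A picture is of the moment at which its call begins: read the wrist's pose just before it. get_calibration takes no time and is no camera call; for the wrist camera it gives the pose at the moment of the call.
- bot.job_done(): hands the job in; it is judged then, once.
The state is a dict: "time": time; "joints": joint angles; "dq": joint speeds; "joint_torque": joint torques, N m; "position": TCP position; "tcp_rot": TCP orientation; "force": force on the tool from outside, world axes, zero at the start; "torque": the same for the moment, N m; "gripper_width": finger opening in m; "finger_force": force on a finger pad.
Only numpy, scipy, OpenCV 4.12 (cv2) and the standard library are available. Lean on these libraries where they do the work, as an engineer would, in place of code of your own. Each camera call takes 0.05 s, during which the arm holds its last target. There are 200 camera calls.

## Working session

There is one attempt and no reset: what is moved stays moved. The work goes in short steps, Python scripts to look and compute and a tool call to move; the robot and the scene stay as the last step left them, time stands still between calls to the robot, and variables do not carry over. Pictures are saved under pics/ and viewed, at most 10 in all, crops included, and the job is handed in when it is done.

Besides the shell and the picture viewer there is one more tool, called after "Emit:" in YAML: its name, and indented under it one key for each argument. step_arm: Moves the arm, as the interface text tells. Its arguments: {"type":"object","properties":{"rows":{"type":"array"},"squeeze":{"type":"number"}},"required":["rows"]}

```bash
mkdir -p pics
cat > h.py <<'E'
import numpy as np,cv2
from station import bot
from scipy.spatial.transform import Rotation as R
def snap(n,f):
    c=bot.get_calibration(n);im=bot.snapshot(n);cv2.imwrite('pics/'+f,cv2.cvtColor(im,cv2.COLOR_RGB2BGR));return c
def rot(c):
    a=np.array(c['attitude'],float);return R.from_quat(a) if a.size==4 else R.from_matrix(a)
def ray(c,u,v,z):
    d=rot(c).apply(np.linalg.inv(np.array(c['mtx']))@[u,v,1]);p=np.array(c['position']);return p+d*(z-p[2])/d[2]
def proj(c,P):
    q=np.array(c['mtx'])@rot(c).inv().apply(np.array(P)-c['position']);return q[:2]/q[2]
E
python3 - <<'E'
from h import *
for n in['scene','top']:print(n,snap(n,n+'0.png'))
print(bot.sense())
E
```

```text
scene {'mtx': array([[542.4065679 ,   0.        , 324.3742326 ],
       [  0.        , 542.4065679 , 232.73615534],
       [  0.        ,   0.        ,   1.        ]]), 'position': array([ 0.03015156, -0.90300115,  0.62862424]), 'attitude': array([ 0.83349853, -0.18296021,  0.11790156, -0.50784346])}
top {'mtx': array([[481.10992583,   0.        , 325.52935519],
       [  0.        , 481.10992583, 239.00805346],
       [  0.        ,   0.        ,   1.        ]]), 'position': array([0.40937109, 0.06696279, 1.07065942]), 'attitude': array([-0.6967118 ,  0.71570191, -0.04093561,  0.02622449])}
{'time': 0.1, 'joints': array([ 1.54858724e+00,  3.85481284e-01,  6.74884037e-03, -4.37253857e-04,
       -1.19403358e+00, -2.58609264e-01]), 'dq': array([-0.00041168, -0.0010428 ,  0.00180539,  0.00096682,  0.00017443,
        0.00088156]), 'joint_torque': array([-7.46038972e-05, -3.93318522e+01,  1.88930511e+01,  4.19785470e+00,
       -2.54873463e-03,  2.74258397e-06]), 'position': array([0.17304613, 0.60000693, 0.23032434]), 'tcp_rot': array([ 9.90147027e-01, -1.40028044e-01, -8.56569365e-05,  1.00194124e-03]), 'force': array([-0.57503628, -0.18747144,  0.37149555]), 'torque': array([ 0.04001318, -0.03369052,  0.0183091 ]), 'finger_force': 0.0, 'gripper_width': 0.08541928500688709}
```

View pics/top0.png

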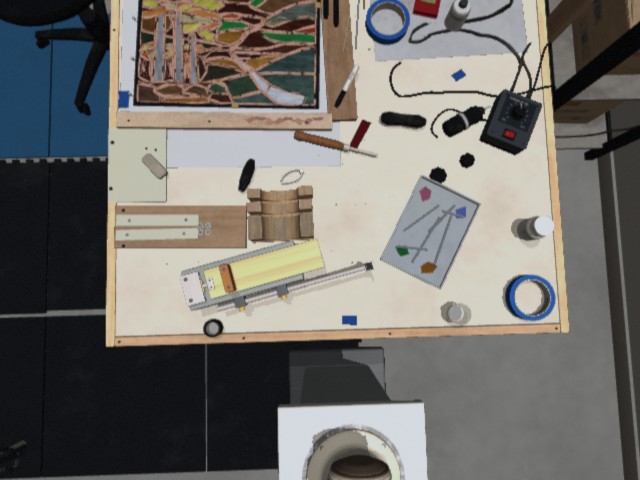

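View pics/scene0.png

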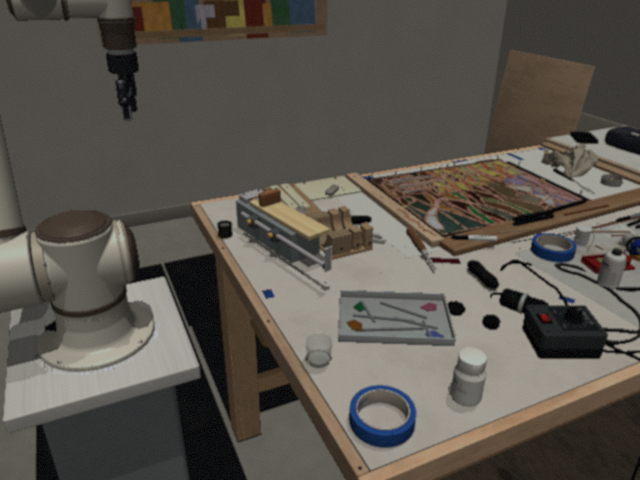

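The top view shows the catch around (193,287), batten (227,278), board front end (323,255), and blade (369,266). I'll enlarge that area next.

Run:
```python
from h import *
im=cv2.imread('pics/top0.png')[225:325,175:385]
cv2.imwrite('pics/topc.png',cv2.resize(im,None,fx=3.8,fy=3.8,interpolation=cv2.INTER_CUBIC))
```

```text
(no output)
```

View pics/topc.png

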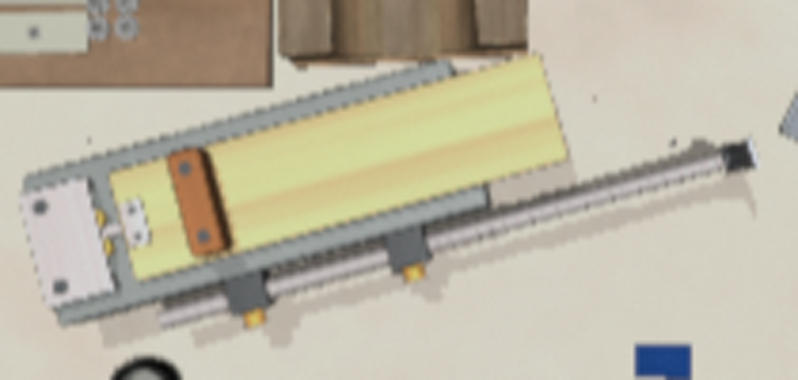

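In the enlarged crop:
- Board top corners: (541,55), (568,158), (110,172), (135,280).
- Riser rear corners: (22,185), (62,323).
- Blade: (738,155).

Next I convert these to positions.

Run:
```python
from h import *
from scipy.optimize import least_squares
c=bot.get_calibration('top')
P=lambda u,v,z:ray(c,175+(u+.5)/3.8-.5,225+(v+.5)/3.8-.5,z)
# riser frame model: params x,y,yaw
obs=[((-30,-168,87),(568,158)),((30,-168,87),(541,55)),((30,72,87),(110,172)),((-30,72,87),(135,280)),((42,120,75),(22,185)),((-42,120,75),(62,323)),((42,-120,75),(452,64)),((-42,-120,75),(490,186))]
def W(p,m): return np.r_[R.from_euler('z',p[2]).apply(np.array(m)/1e3)+[p[0],p[1],0]]
def res(p):
    return np.concatenate([1e3*(W(p,m)-P(*o,m[2]/1e3))[:2] for m,o in obs])
s=least_squares(res,[.4,.3,-1.3]);p=s.x
print(p,np.degrees(p[2]));print(s.fun.reshape(-1,2).round(1))
print('batten',W(p,(0,25,105)),'outward',-R.from_euler('z',p[2]).as_matrix()[:,1])
Ri=R.from_euler('z',p[2]).inv()
for o in[(738,155),(728,145),(752,143),(724,150)]:print('blade',Ri.apply(P(*o,.107)-[p[0],p[1],0])*1e3)
for n in['top','scene']:
  cc=bot.get_calibration(n)
  for m in[(0,25,121),(-30,-168,87),(-42,-120,75),(-42,120,75)]:print(n,m,proj(cc,W(p,m)))
im=cv2.imread('pics/scene0.png')[170:310,200:400]
cv2.imwrite('pics/scc.png',cv2.resize(im,None,fx=4,fy=4,interpolation=cv2.INTER_CUBIC))
```

```text
[0.43477747 0.2182603  0.25458151] 14.58644633008211
[[ 0.9 -1.5]
 [ 3.   0.5]
 [-0.6  0.8]
 [-0.9 -1.3]
 [ 4.2  0.2]
 [-2.6  0.4]
 [ 5.1  1.4]
 [-9.2 -0.6]]
batten [0.42848146 0.24245452 0.105     ] outward [ 0.25184043 -0.96776877 -0.        ]
blade [ -54.60540566 -252.4058767   107.        ]
blade [ -48.08058894 -248.83789476  107.        ]
blade [ -50.59657665 -261.34012906  107.        ]
blade [ -50.02125055 -246.05021875  107.        ]
top (0, 25, 121) [226.33767468 277.70890487]
top (-30, -168, 87) [324.83055498 265.72952228]
top (-42, -120, 75) [303.98791458 278.03299248]
top (-42, 120, 75) [190.72967973 310.90516729]
scene (0, 25, 121) [269.73921449 191.1171662 ]
scene (-30, -168, 87) [309.79453545 236.27063324]
scene (-42, -120, 75) [292.11663449 234.8010084 ]
scene (-42, 120, 75) [235.07661402 200.51762753]
```

View pics/scc.png

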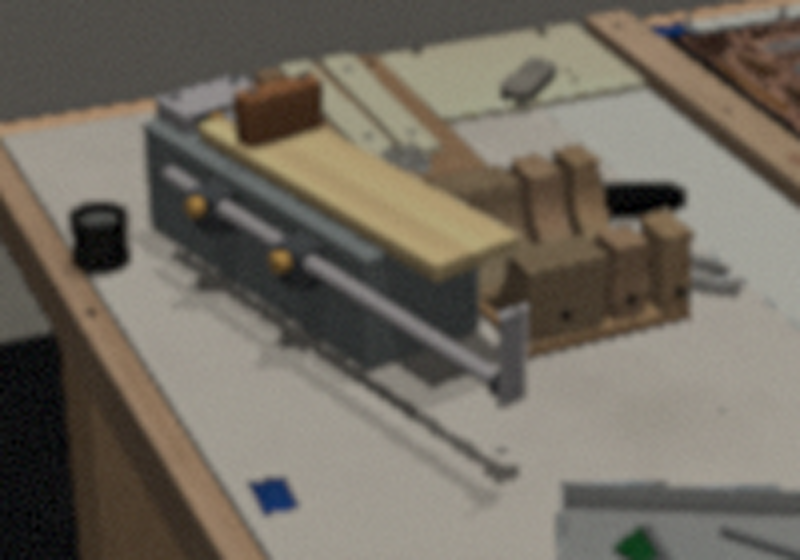

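The projections agree with the images: the batten is at about (0.428,0.242), yaw 14.6°. In the scene crop, the blade's near top corner is at about (526,304). I'll move to a hover over the batten.

Emit:
step_arm:
  rows:
    - [[0,0,0,0,-7.7],[0,0,0,0,-7.7],[0,0,0,0,-7.7],[90,0,0,0,-7.6],[90,1.6,4.1,0,0],[90,1.6,4.1,0,0],[90,1.6,4.1,0,0],[90,1.6,4.1,0,0],[90,1.6,4.1,0,0],[90,1.6,4.1,0,0]]
  squeeze: 60

```text
time: 1.1
position: [0.3287, 0.3849, 0.231]
tcp_rot: [0.992, 0.127, -0.0, 0.0]
force: [0.9, -0.1, -0.2]
gripper_width: 0.0553
finger_force: 0.0
```

Emit:
step_arm:
  rows:
    - [[90,1.6,4.1,0,0],[90,1.6,4.1,0,0],[90,1.5,4.1,0,0],[90,1.3,4.1,0,0],[90,0,0,0,0],[90,0,0,0,0],[90,0,0,0,0],[90,0,0,0,0],[90,0,0,0,0],[90,0,0,0,0]]

```text
time: 2.1
position: [0.4272, 0.2438, 0.2313]
tcp_rot: [0.992, 0.128, -0.0, 0.0]
force: [0.2, 0.1, 0.5]
gripper_width: 0.0552
finger_force: 0.0
```

Run:
```python
from h import *
s=bot.sense();c=snap('wrist','w1.png');print(c['position']);print(s['time'],s['position'],R.from_quat(s['tcp_rot']).as_matrix().round(4),s['gripper_width'])
p=[0.43477747,0.2182603,0.25458151]
W=lambda m:R.from_euler('z',p[2]).apply(np.array(m)/1e3)+[p[0],p[1],0]
for m in[(28,34,121),(28,16,121),(-28,34,121),(-28,16,121),(30,-168,87),(-30,-168,87),(-46,-265,107)]:print(m,proj(c,W(m)).round(1))
t=bot.get_calibration('scene')
for y in(-255,-260,-265,-270,-275,-280):print(y,proj(t,W((-46,y,107))).round(1))
```

```text
[0.50255921 0.26324858 0.373561  ]
2.1 [0.4271711  0.24380852 0.23127808] [[ 9.673e-01  2.537e-01 -1.000e-04]
 [ 2.537e-01 -9.673e-01 -0.000e+00]
 [-1.000e-04  0.000e+00 -1.000e+00]] 0.05523696114477863
(28, 34, 121) [311.7 195.9]
(28, 16, 121) [339.3 196. ]
(-28, 34, 121) [312.2 275.3]
(-28, 16, 121) [338.  275.4]
(30, -168, 87) [588.  185.1]
(-30, -168, 87) [571.9 261.7]
(-46, -265, 107) [713.9 291.6]
-255 [330.3 245.4]
-260 [331.9 246.3]
-265 [333.6 247.2]
-270 [335.2 248.2]
-275 [336.8 249.1]
-280 [338.5 250.1]
```

View pics/w1.png

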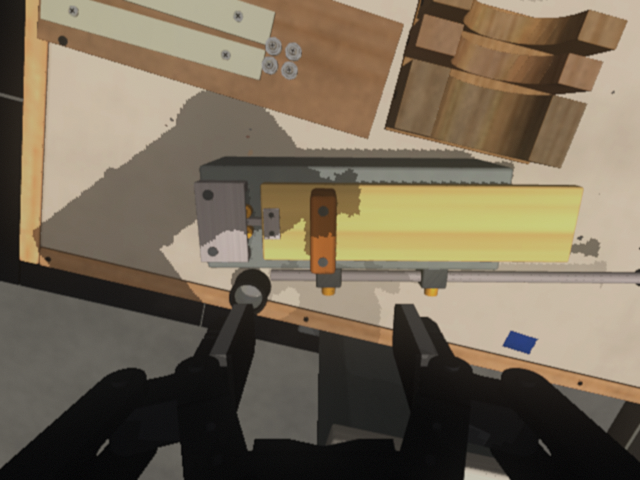

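The batten top is seen at (310–336, 190–272), about 2 mm from the prediction. The blade is out of view, so I'll shift outward briefly to see it from closer.

Emit:
step_arm:
  rows:
    - [[90,0,4,0,0],[90,0,4,0,0],[90,0,4,0,0],[90,0,3,0,0],[90,0,0,0,0],[90,0,0,0,0],[90,0,0,0,0],[90,0,0,0,0],[90,0,0,0,0],[90,0,0,0,0]]

```text
time: 3.15
position: [0.4653, 0.0986, 0.2313]
tcp_rot: [0.992, 0.128, -0.0, 0.0]
force: [-1.2, 0.1, 0.1]
gripper_width: 0.0552
finger_force: 0.0
```

Run:
```python
from h import *
c=snap('wrist','w2.png');import pickle;pickle.dump(c,open('c2.pkl','wb'));print(c['position'],bot.sense()['position'])
p=[0.43477747,0.2182603,0.25458151]
W=lambda m:R.from_euler('z',p[2]).apply(np.array(m)/1e3)+[p[0],p[1],0]
for m in[(30,-168,87),(-30,-168,87),(-42,-120,75),(-46,-260,107),(-62,-260,107)]:print(m,proj(c,W(m)).round(1))
im=cv2.imread('pics/w2.png')[150:350,320:580]
cv2.imwrite('pics/w2c.png',cv2.resize(im,None,fx=3,fy=3,interpolation=cv2.INTER_CUBIC))
```

```text
[0.54067796 0.11797437 0.37358047] [0.46529767 0.09841491 0.23130338]
(30, -168, 87) [383.6 184.9]
(-30, -168, 87) [379.8 261.5]
(-42, -120, 75) [318.6 269.9]
(-46, -260, 107) [505.8 291.3]
(-62, -260, 107) [502.7 310.6]
```

View pics/w2c.png

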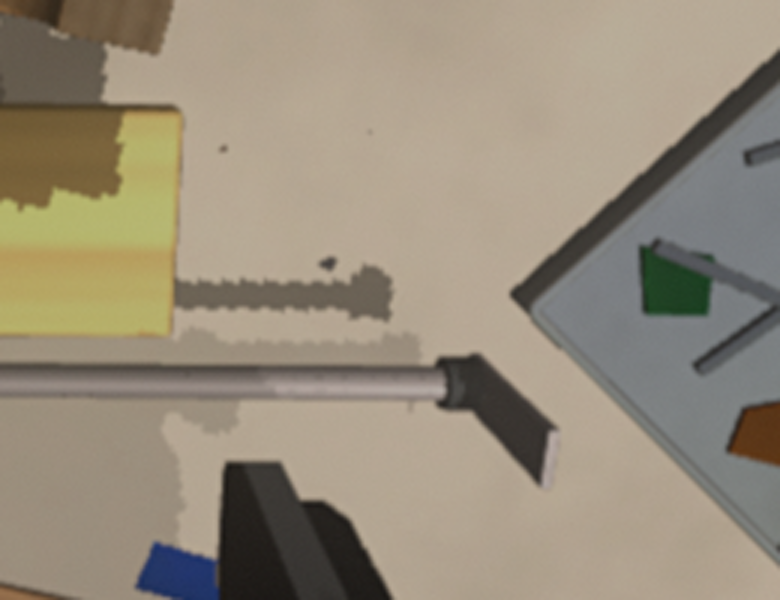

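Board front corners are at about (380.2,185.5) and (377.2,261.5), and the blade's near top corner is at about (505,293.3) full-frame.

Run:
```python
from h import *
import pickle;c=pickle.load(open('c2.pkl','rb'))
p=[0.43477747,0.2182603,0.25458151];Ri=R.from_euler('z',p[2]).inv()
for u,v,z in[(380.2,185.5,.087),(377.2,261.5,.087),(505,293.3,.107),(503,311.5,.107)]:print(Ri.apply(ray(c,u-.3,v-.3,z)-[p[0],p[1],0])*1e3)
```

```text
[  29.80573152 -165.32034497   87.        ]
[ -29.75312586 -165.75734437   87.        ]
[ -47.36557052 -259.37146485  107.        ]
[ -62.4879712  -260.03876296  107.        ]
```

Emit:
step_arm:
  rows:
    - [[90,0.2,-4,0,0],[90,0,-4,0,0],[90,0,-4,0,0],[90,0,-3.1,0,0],[90,0,0,0,0],[90,0,0,2.5,0],[90,0,0,2.5,0],[90,0,0,2.5,0],[90,0,0,1.0,0],[90,0,0,0,0]]

```text
time: 4.2
position: [0.4288, 0.2438, 0.1452]
tcp_rot: [0.992, 0.127, -0.001, 0.001]
force: [-1.1, -0.4, 0.6]
gripper_width: 0.055
finger_force: 0.0
```

Emit:
step_arm:
  rows:
    - [[90,0,0,1.5,0],[90,0,0,1.5,0],[90,0,0,1.5,0],[90,0,0,0.9,0],[90,0,0,0,0],[90,0,0,0,0],[90,0,0,0,0],[90,0,0,0,0],[90,0,0,0,0],[90,0,0,0,0]]

```text
time: 5.2
position: [0.4293, 0.2447, 0.0926]
tcp_rot: [0.992, 0.127, 0.0, -0.0]
force: [-0.5, 0.2, 0.0]
gripper_width: 0.0554
finger_force: 0.0
```

Run:
```python
from h import *
s=bot.sense();print(s['position'],s['force']);snap('wrist','w3.png')
```

```text
[0.42934587 0.24470004 0.09259845] [-0.45757575  0.22980606  0.02331399]
```

View pics/w3.png

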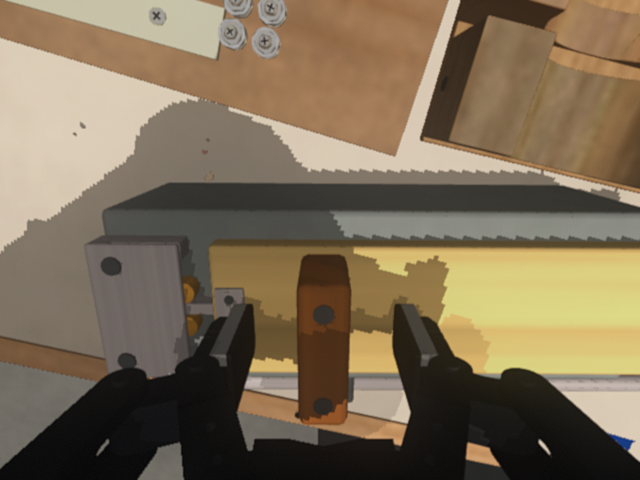

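The batten (x 298–350) sits centred between the fingers (240 and 408), so I'll close.

Emit:
step_arm:
  rows:
    - [[150,0,0,0,0],[180,0,0,0,0],[230,0,0,0,0],[255,0,0,0,0],[255,0,0,0,0],[255,0,0,0,0],[255,0,0,0,0],[255,0,0,0,0],[255,0,0,0,0],[255,0,0,0,0]]
  squeeze: 80

```text
time: 6.25
position: [0.4292, 0.2447, 0.0925]
tcp_rot: [0.992, 0.127, 0.0, -0.0]
force: [-2.3, 0.5, 5.5]
gripper_width: 0.0165
finger_force: 79.0
```

Emit:
step_arm:
  rows:
    - [[255,0,0.3,0,0],[255,0,0.4,0,0],[255,0,0.5,0,0],[255,0,0.5,0,0],[255,0,0.5,0,0],[255,0,0.5,0,0],[255,0,0.5,0,0],[255,0,0.5,0,0],[255,0,0.5,0,0],[255,0,0,0,0]]

```text
time: 7.25
position: [0.4404, 0.2032, 0.0925]
tcp_rot: [0.992, 0.127, 0.0, 0.0]
force: [1.6, 0.8, 3.2]
gripper_width: 0.0171
finger_force: 79.4
```

Run:
```python
from h import *
s=bot.sense();print(s['position'],s['force'],s['torque'],s['gripper_width'])
```

```text
[0.44035234 0.20319665 0.09251273] [1.57712135 0.81236385 3.24370354] [ 0.3451758  -0.32974471 -0.01192843] 0.017072342937180126
```

Emit:
step_arm:
  rows:
    - [[255,0,0.5,0,0],[255,0,0.6,0,0],[255,0,0.6,0,0],[255,0,0.6,0,0],[255,0,0.6,0,0],[255,0,0.6,0,0],[255,0,0.6,0,0],[255,0,0.5,0,0],[255,0,0.3,0,0],[255,0,0,0,0]]

```text
time: 8.25
position: [0.4524, 0.1561, 0.0925]
tcp_rot: [0.992, 0.127, 0.0, 0.0]
force: [1.3, 2.7, 4.5]
gripper_width: 0.0167
finger_force: 79.6
```

Run:
```python
from h import *
s=bot.sense();print(s['position'],s['force'],s['torque'],s['gripper_width'])
out=[]
for n,(a,b) in{'top':(225,290),'scene':(190,295)}.items():
    c=snap(n,n+'9.png')
im=cv2.imread('pics/top9.png')[225:295,285:400]
im2=cv2.imread('pics/scene9.png')[200:290,270:370]
f=lambda i,k:cv2.resize(i,(0,0),fx=k,fy=k,interpolation=cv2.INTER_CUBIC)
a=cv2.resize(f(im,3),(345,210));a=f(im,4);b=f(im2,4)
h=max(a.shape[0],b.shape[0]);cv=np.zeros((600,800,3),np.uint8)
a=cv2.resize(im,(460,280),interpolation=cv2.INTER_CUBIC);b=cv2.resize(im2,(333,300),interpolation=cv2.INTER_CUBIC)
cv[:280,:460]=a;cv[300:600,:333]=b
cv2.imwrite('pics/m9.png',cv)
```

```text
[0.45243189 0.15609931 0.09250981] [1.28271624 2.66503542 4.53905973] [ 0.66040285 -0.07083686  0.02024967] 0.016663242566005425
```

View pics/m9.png

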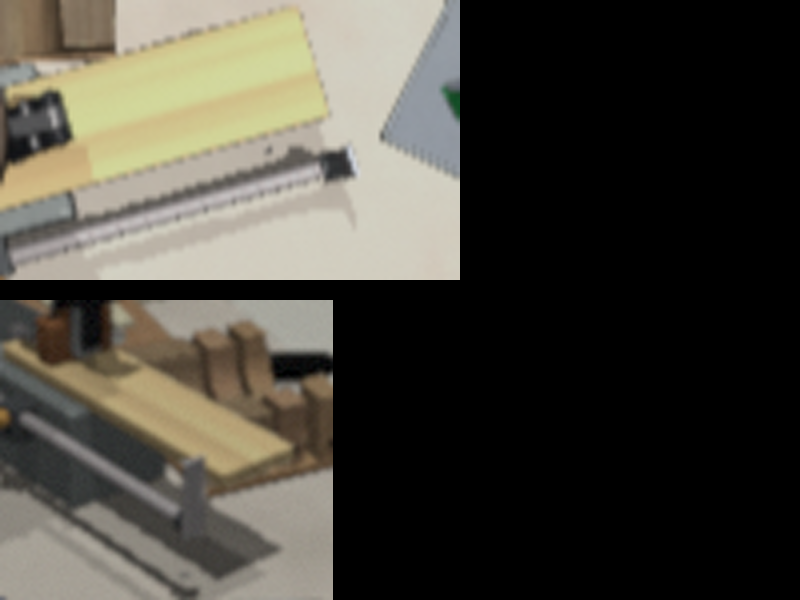

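The board front corners are at crop (299,8) and (328,115), and the bright blade edge is at about (350–356,148–176). I'll compute the gap from these.

Run:
```python
from h import *
c=bot.get_calibration('top');p=[0.43477747,0.2182603,0.25458151];Ri=R.from_euler('z',p[2]).inv()
for u,v,z in[(299,8,.087),(328,115,.087),(350,148,.107),(356,176,.107)]:print(Ri.apply(ray(c,285+(u+.5)/4-.5,225+(v+.5)/4-.5,z)-[p[0],p[1],0])*1e3)
c=bot.get_calibration('scene')
for u,v,z in[(218,474,.087),(292,448,.087),(204,457,.107)]:print(Ri.apply(ray(c,270+(u+.5)/3.333-.5,200+(v-300+.5)/3.333-.5,z)-[p[0],p[1],0])*1e3)
```

```text
[  27.59081827 -258.8859935    87.        ]
[ -29.50846062 -257.4463382    87.        ]
[ -49.14549601 -260.93304577  107.        ]
[ -63.42392168 -259.79264458  107.        ]
[ -32.38908782 -254.37502101   87.        ]
[  26.13204495 -258.04329784   87.        ]
[ -48.9725446 -260.1146391  107.       ]
```

Both cameras give about 2–3 mm still to go, which matches dead reckoning (2.4 mm).

Emit:
step_arm:
  rows:
    - [[255,0,0.1,0,0],[255,0,0.1,0,0],[255,0,0.04,0,0],[255,0,0,0,0],[255,0,0,0,0],[255,0,0,0,0],[255,0,0,0,0],[255,0,0,0,0],[255,0,0,0,0],[255,0,0,0,0]]

```text
time: 9.35
position: [0.4529, 0.1549, 0.0925]
tcp_rot: [0.992, 0.127, 0.0, -0.0]
force: [-1.3, 4.2, 6.2]
gripper_width: 0.0171
finger_force: 79.9
```

Run:
```python
from h import *
s=bot.sense();print(s['position'],s['force'],s['finger_force'],np.hypot(s['position'][0]-.4292,s['position'][1]-.2447))
print(bot.job_done())
```

```text
[0.4528591  0.154859   0.09251312] [-1.28132251  4.18758464  6.22953056] 79.88730669021606 0.09290402310403904
the job is handed in; nothing more can be done
None
```

I pulled the board out of the catch and slid it flat along the riser until its front end was about 1 mm short of the blade by dead reckoning (limit 6 mm). I handed it in at about 9.4 s, still gripped at about 80 N, without rechecking by camera after the last 1 mm nudge; no verdict was returned.

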